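Feel the gap of a sprung clamp with a taper gauge

TASK

Check the gap of the little sprung clamp on the jeweller's bench: draw the taper gauge (the tool with the flat, rectangular handle) up out of the wooden tool block and, holding it upright, slide its thin blade down between the clamp's two upright steel plates until it drags snugly, with both plates pushed back a little (by one to three millimetres each) but not wedged hard. Finish holding the gauge still at that depth, with your grip kept on it; leave the other tools on the bench as they are.

Things in the scene. Friction and masses are not known exactly. Their poses are not given: they have to be found in the camera images.
- gauge_handle (a point): Centre of the taper gauge's handle: flat dark wood, 16 mm (its x) by 24 mm (its y) by 56 mm tall, reaching 28 mm above and below this point. At the start the gauge (about 90 g) stands upright in any one of the block's three slots, its handle's underside on the block, so this point is 98 mm above the bench. z up, x across the blade's thickness. Turned half round it is the same.
- gauge_tip (a point): Tip of the gauge's steel blade, on its centre line, 92 mm straight below the handle's centre. The blade is 64 mm long, 18 mm wide (gauge's y) over its whole length, and its thickness (gauge's x) tapers evenly on both faces from 10.4 mm at the handle to 1.4 mm at the tip.
- gauge: The taper gauge; origin at the underside of its handle, 28 mm below the handle's centre; same axes.
- block: Fixed wooden tool block, 62 mm (its x) by 172 mm (its y), 70 mm high; origin at the centre of its underside. Three equal upright slots 12 by 21 mm at its y = -55, 0 and +55 mm hold the gauge, the graver and the file in any order; the gauge's x axis is along the block's x.
- clamp: Fixed clamp: steel base 150 mm (its x) by 70 mm (its y), 12 mm thick, origin at the centre of its underside. Two upright steel plates face each other across a narrow gap, open at the top, at its centre within 1 mm. The gap runs along the clamp's y. Behind each plate, 25 to 55 mm from the gap, stands a fixed carriage block with a brass screw, 60 mm high.
- plate_a: Plate on the clamp's -x side, 44 mm wide, 6 mm thick, its top rolled outward to a lip of 4 mm radius, so the gap's mouth is a rounded funnel. Origin: middle of the lip's inmost line, where the gap is narrowest, 80 mm above the bench (lip's top 84 mm). It gives way along the clamp's -x, up to 8 mm, on a spring: 2 N to start it off its stop, then 1.8 N for each mm.
- plate_b: Plate on the clamp's +x side, mirror image of plate_a, giving way along the clamp's +x. The distance between both plates' origins along the clamp's x is the gap: 2.5 to 4.5 mm before the blade spreads it. Snug (each plate 1 to 3 mm back) sliding the blade down takes roughly 4 to 12 N.
- graver: Bystander: engraver's tool standing in one of the block's slots, round mushroom-shaped wooden handle up to 34 mm across and 46 mm tall; origin where its handle meets the block's top.
- file: Bystander: file standing in one of the block's slots, round pear-shaped wooden handle 26 mm across and 58 mm tall; origin where its handle meets the block's top.
- pliers: Bystander: pliers lying flat on the bench, about 150 mm long, 12 mm high; origin under the pivot.
- mandrel: Bystander: small steel ring cone standing on the bench, 34 mm across the foot, 86 mm tall; origin at the centre of its underside.
- anvil: Bystander: flat square steel bench block, 70 x 70 x 22 mm, lying on the bench; origin at the centre of its underside.
- jar: Bystander: round jar, 52 mm across, 55 mm tall; origin at the centre of its underside.
- hammer: Bystander: small hammer lying on the bench, 220 mm long; origin on its underside.
Things that resemble listed ones, but are neither listed nor needed, are in the scene too. Leave any purple look-alike of the gauge alone.

How it is judged:
By the outcome, as a careful person would: the job done as asked, in the order asked, and still so for the second after the job is handed in, while the arm keeps its last pose, push and grip.
It also fails if it takes over 48 s, if anything falls off the work surface, if the arm or the gripper's body presses on something with over 40 N, if the wrist force passes 120 N, or if a joint passes its speed limit or range.

ROBOT

A 7-joint arm with a two-finger parallel gripper is mounted at the origin on the work surface. World frame = base frame: x ahead of the robot, y to its left, z up, the work surface at z = 0. Lengths are in mm, angles in rad, forces in N, time in s.
With the tool pointing down it reaches from about 350 to 900 mm from the base axis. Payload 7.2 kg.
Tool frame: the origin (TCP) lies at the very end of the fingers, on their centre line; the grasp point (between the pads) lies 19 mm behind it; z points along the fingers, y is the direction in which the jaws open and shut (so a half turn about z gives the same grasp; the last joint's range is limited). The gripper opens to 85 mm and grips with 20 to 120 N. Pads are 22 mm wide; open, the fingers measure 114 mm over their backs; the gripper's body (76 mm by 85 mm) begins 54 mm behind the grasp point. The pads swing forward as they close: fully open they stand 13 mm farther back than shut.
Start: joints at [1.12, 0.411, -0.013, 1.596, 0.006, 1.134, -0.082], TCP at [233.438, -579.772, 231.297] pointing down, gripper open.
Joint ranges: [-2.95, 2.95], [-0.29, 1.99], [-1.47, 1.44], [0.14, 2.54], [-1.03, 4.17], [0.13, 1.85], [-2.86, 2.86]. Speed limits (rad/s): [2.39, 2.39, 3.01, 3.01, 3.14, 3.14, 3.14].

INTERFACE

Orientations are given as [roll, pitch, yaw] about the fixed x, y, z axes, in that order (R = Rz(yaw) Ry(pitch) Rx(roll)).
In Python, from workcell import sense, grab_frame, hand_in gives the robot as it stands. The module is installed in compiled form; this text tells all that it offers.
- The arm moves only by the tool step_arm, never from a script. Its argument "increments" is a list of rows, each a list of 5 numbers: the closure, from 0 (fully open) to 1 (shut), then the shift along the tool's x, y, z each as a share of 0.15 m, from -1 to 1, then the turn about the tool's z as a share of 45 degrees, from -1 to 1. A call has 1 to 12 rows; each row is the pose to reach, as a shift and turn from the pose measured when the call began, along the tool's axes at that moment; what a row does not reach only later rows make up. A row lasts 1/8 s, in which the tool goes at most 62.5 mm and 10.7 degrees, less where a joint would pass 70% of its speed; a pose out of reach is approached as far as the arm can. A call with a number of a shift or a turn outside -1 to 1 is refused whole. A call with a gripper value outside its range is refused whole. The fingers move at their own pace and stop on an object; "force" is the grip in N (left out, the last holds). Time passes only in rows, so rows that repeat a pose let the fingers close. It gives the time, the measured TCP pose, the force and the opening at its end, in the units of the state.
- sense(): the state, without advancing time (a new reading comes with each control period).
- grab_frame(name): name is "scene" or "side" or "wrist"; returns a dict with "pixels" (480x640x3 uint8, red, green, blue), "fx", "fy", "cx", "cy" (pixels), "k1" (the pictures are not rectified: a ray, as slopes to the right and down, at radius r is drawn at 1 + k1 r^2 times it, then the intrinsics apply), "xyz" and "attitude" of the camera in the world. Camera axes: x right, y up, looking along -z (the intrinsics and any distortion apply to the point x, -y, -z); pixel columns grow to the right and rows downward; lengths in mm; the calibration is good to about 2 mm. A picture is of the moment at which its call begins. There is no depth.
- hand_in(): hands the job in, once; it reports no verdict.
The state is a dict: "time": time; "qpos": joint angles; "qvel": joint speeds; "tau": joint torques, N m; "ee_pos": TCP position; "tool_rot": TCP orientation; "force": force on the tool from outside, world axes, zero at the start; "moment": the same for the moment, N m; "gripper_width": opening from 0.0 (shut) to 1.0 (fully open).
Only numpy, scipy, OpenCV 4.12 (cv2) and the standard library are available. Lean on these libraries where they do the work, as an engineer would, in place of code of your own. Each camera call takes 0.05 s, during which the arm holds its last target.

## Working session

There is one attempt and no reset: what is moved stays moved. The work goes in short steps, Python scripts to look and compute and a tool call to move; the robot and the scene stay as the last step left them, time stands still between calls to the robot, and variables do not carry over. Pictures are saved under pics/ and viewed, and the job is handed in when it is done.

Besides the shell and the picture viewer there is one more tool, called after "Request:" as a command line: name --pt "numbers of a row" for each row, then --argument value for the rest. step_arm: Moves the arm, as the interface text tells. Its arguments: {"type":"object","properties":{"increments":{"type":"array"},"force":{"type":"number"}},"required":["increments"]}

```bash
mkdir -p pics; cat > h.py <<'E'
import numpy as np, cv2, json, pickle
from scipy.spatial.transform import Rotation as R
from workcell import sense, grab_frame
def snap(name,fn):
    f=grab_frame(name); pickle.dump(f,open(f'pics/{fn}.pkl','wb'))
    cv2.imwrite(f'pics/{fn}.png',cv2.cvtColor(f['pixels'],cv2.COLOR_RGB2BGR)); return f
def load(fn): return pickle.load(open(f'pics/{fn}.pkl','rb'))
def rot(f):
    a=np.array(f['attitude'],float)
    if a.shape==(3,3): return a
    return R.from_euler('xyz',a).as_matrix()
def ray(f,u,v):
    K=np.array([[f['fx'],0,f['cx']],[0,f['fy'],f['cy']],[0,0,1]],float)
    p=cv2.undistortPoints(np.array([[[u,v]]],float),K,np.array([f['k1'],0,0,0.]))[0,0]
    d=rot(f)@np.array([p[0],-p[1],-1]); return np.array(f['xyz'],float),d/np.linalg.norm(d)
def onz(f,u,v,z):
    o,d=ray(f,u,v); return o+d*(z-o[2])/d[2]
def tri(*obs):
    A=np.zeros((3,3));b=np.zeros(3);L=[]
    for f,u,v in obs:
        o,d=ray(f,u,v);P=np.eye(3)-np.outer(d,d);A+=P;b+=P@o;L.append((o,P))
    x=np.linalg.solve(A,b); return x,[np.linalg.norm(P@(x-o)) for o,P in L]
def proj(f,X):
    c=rot(f).T@(np.array(X,float)-np.array(f['xyz'],float)); s=np.array([c[0]/-c[2],-c[1]/-c[2]]);r2=s@s
    s=s*(1+f['k1']*r2); return np.array([f['fx']*s[0]+f['cx'],f['fy']*s[1]+f['cy']])
E
python3 - <<'E'
from h import *
for n in ['scene','side','wrist']:
    f=snap(n,n+'0'); print(n,{k:v for k,v in f.items() if k!='pixels'})
print(sense())
E
```

```text
scene {'fx': 503.2700411292582, 'fy': 503.2700411292582, 'cx': 316.42129527262074, 'cy': 234.58721900901847, 'k1': 0.013671670776415358, 'xyz': array([1187.90302517, -279.1600365 ,  812.60624593]), 'attitude': array([0.77989825, 0.00541904, 1.15948041])}
side {'fx': 605.3157674865889, 'fy': 605.3157674865889, 'cx': 311.51578106049226, 'cy': 242.04211489368097, 'k1': -0.029409172092092446, 'xyz': array([  406.17532444, -1209.88795233,   779.79877132]), 'attitude': array([ 1.04676547e+00, -4.80072927e-04, -1.25964579e-01])}
wrist {'fx': 416.3778403536044, 'fy': 416.3778403536044, 'cx': 315.5750518517844, 'cy': 235.2017153143836, 'k1': -0.061773776492942294, 'xyz': array([ 311.45010866, -547.79004654,  373.04539121]), 'attitude': array([-0.33334418,  0.00132104, -1.18740171])}
{'time': 0.15, 'qpos': array([ 1.11985489,  0.41176005, -0.01274106,  1.59683231,  0.00560776,
        1.13428487, -0.08219974]), 'qvel': array([-0.00045883, -0.00259609, -0.00212884, -0.00297035,  0.00022448,
       -0.00015031, -0.000869  ]), 'tau': array([ 6.24556014e-04, -6.01038265e+01,  6.82642590e-01, -2.99647754e+01,
        1.40214912e-02,  7.81295530e-03,  4.17825595e-05]), 'ee_pos': array([ 233.26156722, -579.44149197,  230.62671574]), 'tool_rot': array([-3.14034648e+00,  8.24115304e-05,  3.82795209e-01]), 'force': array([-0.50093874,  0.02738975,  0.67853791]), 'moment': array([-0.00728545, -0.016988  ,  0.01255179]), 'gripper_width': 1.0012382547638667}
```

View pics/scene0.png

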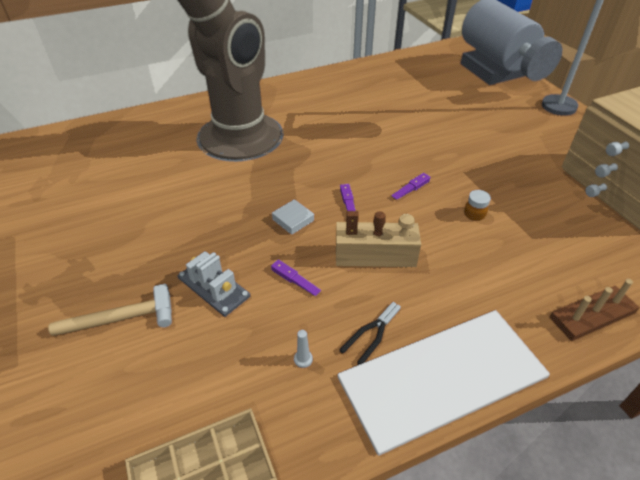

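View pics/side0.png

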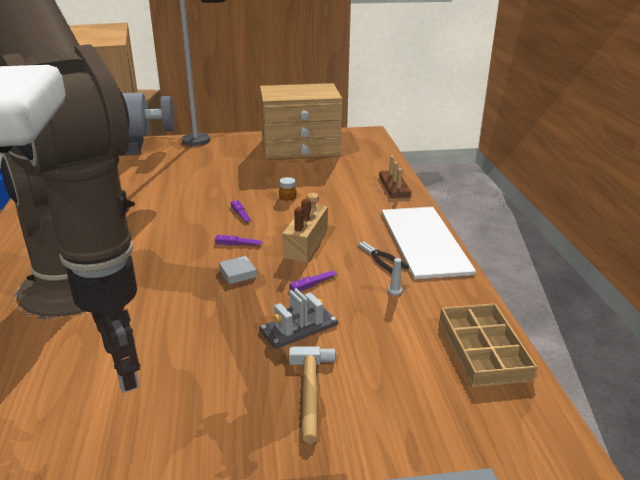

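View pics/wrist0.png

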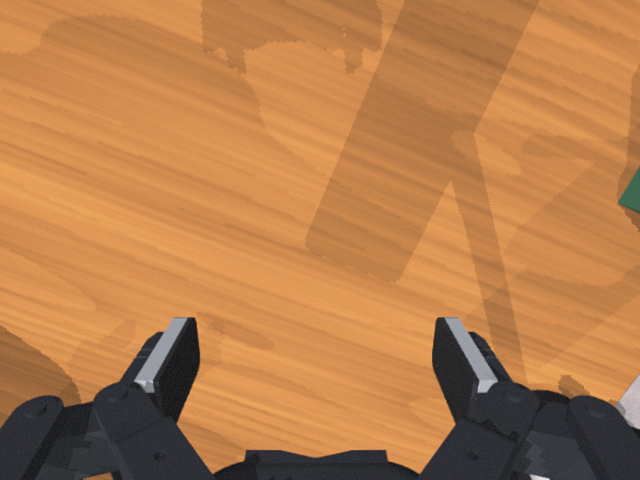

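```bash
python3 - <<'E'
from h import *
a=cv2.imread('pics/scene0.png'); b=cv2.imread('pics/side0.png')
def crop(im,x,y,w,h,s): return cv2.resize(im[y:y+h,x:x+w],None,fx=s,fy=s,interpolation=cv2.INTER_CUBIC)
A=crop(a,328,195,100,75,4);B=crop(b,275,185,60,75,4)
C=crop(a,172,240,90,75,4);D=crop(b,255,280,88,70,4)
def hs(l):
    h=max(i.shape[0] for i in l);return np.hstack([cv2.copyMakeBorder(i,0,h-i.shape[0],0,0,0) for i in l])
r=[hs([A,B]),hs([C,D])];w=max(i.shape[1] for i in r)
cv2.imwrite('pics/crops.png',np.vstack([cv2.copyMakeBorder(i,0,0,0,w-i.shape[1],0) for i in r]))
E
```

```text
(no output)
```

View pics/crops.png

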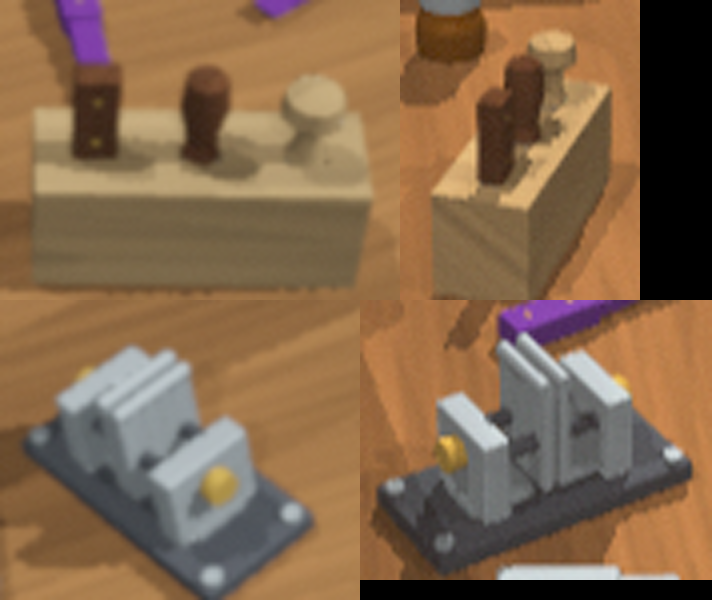

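```bash
python3 - <<'E'
from h import *
f=load('scene0');g=load('side0')
o=lambda n,x,y,:(x/4+n[0]-.4,y/4+n[1]-.4)
A=(328,195);B=(275,185);C=(172,240);D=(255,280)
print('block top scene')
for p in [(34,192),(371,193),(360,112),(33,108)]: print(onz(f,*o(A,*p),70).round(1))
print('side block top')
for p in [(32,195),(128,207),(209,90)]: print(onz(g,*o(B,*p),70).round(1))
print('gauge top z126',onz(f,*o(A,98,70),126).round(1),onz(g,*o(B,97,98),126).round(1))
print('gauge low z70',onz(f,*o(A,96,156),70).round(1),onz(g,*o(B,93,182),70).round(1))
print('tri',tri((f,*o(A,98,70)),(g,*o(B,97,98))))
print('clamp base z12 scene')
y0=300
for p in [(24,442),(212,598),(312,520)]: print(onz(f,*o(C,p[0],p[1]-y0),12).round(1))
print('side')
x0=360
for p in [(378,490),(445,560),(691,470)]: print(onz(g,*o(D,p[0]-x0,p[1]-y0),12).round(1))
# gap lip ends at z 84 
print('gap tops')
for p in [(110,402),(180,362)]: print(onz(f,*o(C,p[0],p[1]-y0),82).round(1))
for p in [(510,343),(558,380)]: print(onz(g,*o(D,p[0]-x0,p[1]-y0),82).round(1))
E
```

```text
block top scene
[550.4  38.4  70. ]
[620.5 195.   70. ]
[567.1 221.3  70. ]
[494.2  64.2  70. ]
side block top
[497.1  58.6  70. ]
[552.6  36.9  70. ]
[623.3 183.9  70. ]
gauge top z126 [534.8  79.8 126. ] [538.4  71.8 126. ]
gauge low z70 [540.   78.8  70. ] [535.2  70.1  70. ]
tri (array([537.46756808,  77.92889761, 125.40803209]), [np.float64(2.664791290246511), np.float64(2.664791290246707)])
clamp base z12 scene
[ 452.1 -277.1   12. ]
[ 586.9 -215.7   12. ]
[ 561.1 -156.5   12. ]
side
[ 423.8 -222.7   12. ]
[ 453.5 -282.1   12. ]
[ 584.9 -226.2   12. ]
gap tops
[ 508.3 -233.8   82. ]
[ 496.5 -195.9   82. ]
[ 494.6 -201.1   82. ]
[ 515.  -236.1   82. ]
```

The gauge is the tool at scene (352,222) / side (298,219): a rectangular handle with brass rivets. The pear-shaped file is at (379,222) and the pale graver at (406,225). Three purple look-alikes lie on the bench. I'll go over the clamp first to get a close view on the way.

Request:
step_arm --pt "0 0.4 -0.24 0 0" --pt "0 0.75 -0.45 0 0" --pt "0 1 -0.6 0 0" --pt "0 1 -0.6 0 0"

```text
time: 0.65
ee_pos: [342.1, -436.0, 230.8]
tool_rot: [-3.139, -0.002, 0.39]
force: [-0.0, -0.4, -0.2]
gripper_width: 1.002
```

Request:
step_arm --pt "0 0.4 -0.24 0 0" --pt "0 0.75 -0.45 0 0" --pt "0 1 -0.6 0 0" --pt "0 1 -0.6 0 0"

```text
time: 1.15
ee_pos: [449.1, -292.3, 231.2]
tool_rot: [-3.139, -0.003, 0.397]
force: [-0.7, 0.3, 0.2]
gripper_width: 1.0
```

Request:
step_arm --pt "0 0.3 -0.2 0 -0.2" --pt "0 0.6 -0.4 0 -0.4" --pt "0 0.6 -0.4 0 -0.6" --pt "0 0.6 -0.4 0 -0.8" --pt "0 0.6 -0.4 0 -0.97" --pt "0 0.6 -0.4 0 -0.97"

```text
time: 1.9
ee_pos: [508.3, -204.1, 231.4]
tool_rot: [-3.141, -0.004, 1.155]
force: [-0.2, -0.3, -0.6]
gripper_width: 1.001
```

```bash
python3 - <<'E'
from h import *
f=snap('wrist','w1'); s=sense(); print(s['time'],s['ee_pos'],s['tool_rot'],s['force'],s['qpos'])
E
```

```text
1.95 [ 508.34299332 -203.86188356  231.42444572] [-3.14104959 -0.00385419  1.15350893] [0.52619912 0.13208238 0.08938766] [ 0.58384482  0.30578276 -0.35898005  1.76641426  0.11515297  1.09038262
 -0.23046471]
```

View pics/w1.png

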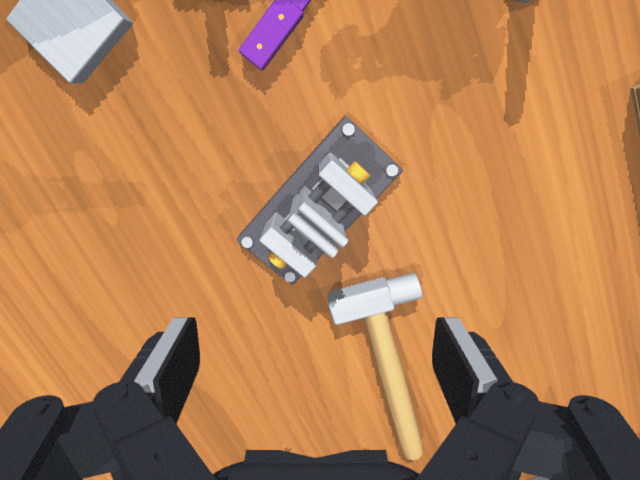

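```bash
python3 - <<'E'
from h import *
a=cv2.imread('pics/w1.png')
cv2.imwrite('pics/w1c.png',cv2.resize(a[105:295,225:415],None,fx=4,fy=4,interpolation=cv2.INTER_CUBIC)[:600*2][:760])
f=load('w1');print(f['xyz'],f['attitude'])
E
```

```text
[ 542.03981836 -127.25061389  374.17638108] [-0.32949554  0.00084454 -0.41499602]
```

```bash
python3 - <<'E'
import cv2
a=cv2.imread('pics/w1.png')
cv2.imwrite('pics/w1d.png',cv2.resize(a[190:262,280:360],None,fx=8,fy=8,interpolation=cv2.INTER_CUBIC))
a=cv2.imread('pics/w1c.png'); cv2.imwrite('pics/w1e.png',cv2.resize(a,(600,600)))
E
```

```text
(no output)
```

View pics/w1d.png

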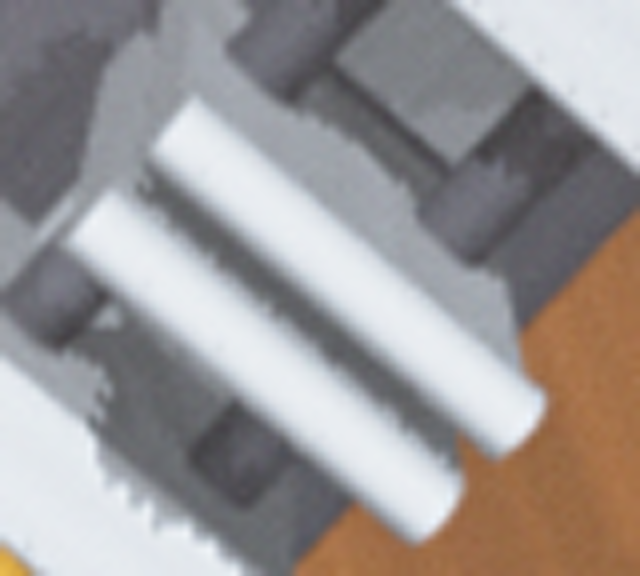

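View pics/w1e.png

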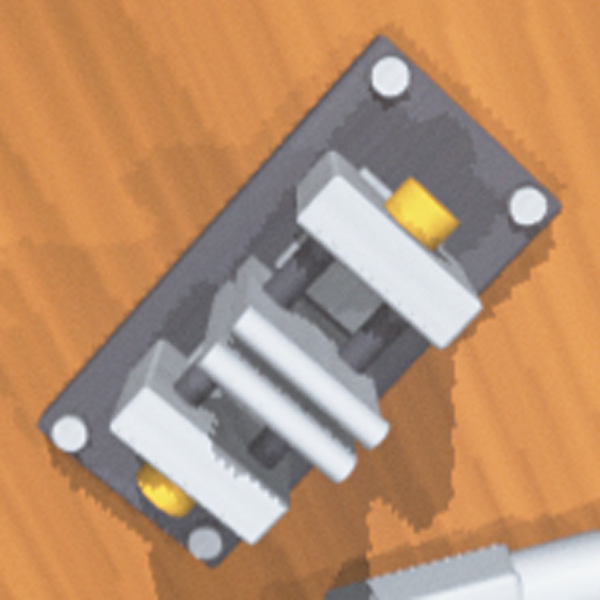

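```bash
python3 - <<'E'
from h import *
f=load('w1')
q=lambda x,y:(x/8+280-.45,y/8+190-.45)
L=onz(f,*q(132,170),80);Rr=onz(f,*q(478,469),80)
print(L,Rr,(L+Rr)/2,np.linalg.norm(L-Rr),'gap dir',np.arctan2(*(L-Rr)[:2][::-1])-np.pi/2)
for a,b in [((115,190),(150,150)),((465,482),(495,460)),((67,240),(115,190)),((150,150),(197,97))]:
    print(onz(f,*q(*a),80)-onz(f,*q(*b),80))
# base corners crop w1e: scale 600/190
k=600/190;e=lambda x,y:(x/k+225-.4,y/k+105-.4)
C=[onz(f,*e(*p),12) for p in [(380,36),(561,208),(213,566),(40,425)]]
C=np.array(C);print(C.round(1),C.mean(0),np.linalg.norm(np.roll(C,-1,0)-C,axis=1))
d=(C[0]-C[3])+(C[1]-C[2]);print('x angle',np.arctan2(d[1],d[0]))
E
```

```text
[ 495.78129897 -196.16550425   80.        ] [ 513.471559   -235.89622711   80.        ] [ 504.62642899 -216.03086568   80.        ] 43.4910983897208 gap dir 0.41890007880549596
[-4.51418791 -2.15795604  0.        ]
[-3.44843013 -0.90550701  0.        ]
[-6.05334337e+00 -2.56303342e+00 -5.68434189e-14]
[-5.97804057 -2.8111901   0.        ]
[[ 557.2 -153.4   12. ]
 [ 585.5 -216.2   12. ]
 [ 451.3 -276.5   12. ]
 [ 424.  -214.9   12. ]] [ 504.49843029 -215.23570644   12.        ] [ 68.88772327 147.09211209  67.39715457 146.66386387]
x angle 0.4271649066066964
```

The wrist view shows the clamp whole, with the lip bars meeting at the gap near pixel (317,229). The gap centre is about (504.6,-216.0) and the clamp's x axis is at 0.42 rad. The lip length measures 43.5 mm against the given 44, so the measurement holds. Next I go above the gauge.

Request:
step_arm --pt "0 0.4 -0.15 0 0" --pt "0 0.75 -0.25 0 0" --pt "0 0.9 -0.3 0 0" --pt "0 0.9 -0.3 0 0"

```text
time: 2.45
ee_pos: [522.1, -60.8, 232.1]
tool_rot: [-3.141, -0.004, 1.154]
force: [-0.5, -1.2, -0.5]
gripper_width: 1.002
```

Request:
step_arm --pt "0 0.4 -0.15 0 0" --pt "0 0.75 -0.25 0 0" --pt "0 0.9 -0.3 0 0" --pt "0 0.9 -0.3 0 0" --pt "0 0.9 -0.3 0 0"

```text
time: 3.08
ee_pos: [535.8, 78.3, 232.4]
tool_rot: [-3.141, -0.003, 1.151]
force: [-0.8, -1.5, -0.1]
gripper_width: 1.0
```

```bash
python3 - <<'E'
from h import *
f=snap('wrist','w2'); s=sense(); print(s['time'],s['ee_pos'],s['tool_rot'],s['force'],s['qpos'])
a=cv2.imread('pics/w2.png')
cv2.imwrite('pics/w2c.png',cv2.resize(a[100:300,220:420],None,fx=3,fy=3,interpolation=cv2.INTER_CUBIC))
E
```

```text
3.125 [535.77636272  78.2160416  232.41402269] [-3.14123470e+00 -2.95290644e-03  1.15018685e+00] [ 0.17521017 -0.50471271 -0.10998379] [ 0.16540167  0.31113002 -0.49458535  1.77406946  0.16142538  1.09532634
 -0.80367423]
```

View pics/w2.png

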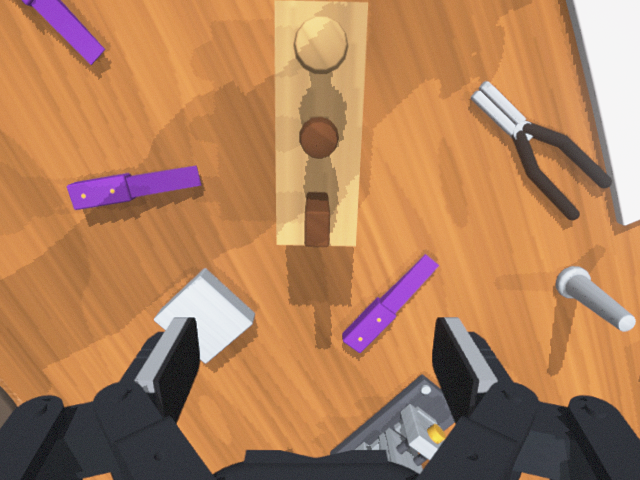

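View pics/w2c.png

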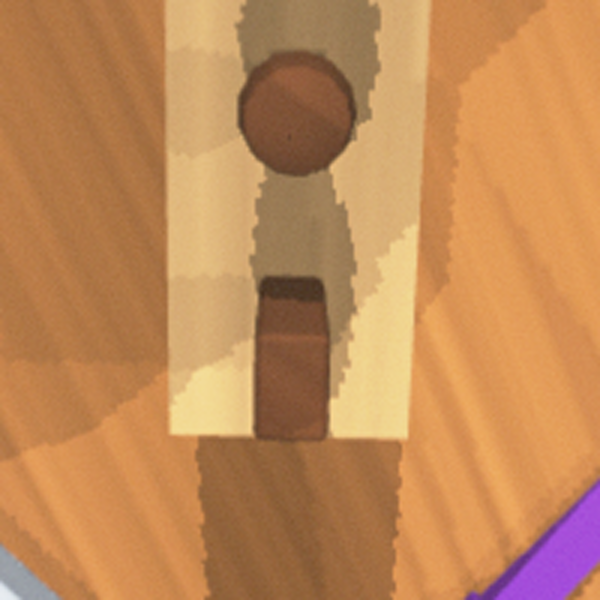

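```bash
python3 - <<'E'
from h import *
f=load('w2');e=lambda x,y:(x/3+220-.33,y/3+100-.33)
C=np.array([onz(f,*e(*p),126) for p in [(258,338),(328,336),(328,438),(254,438)]])
print(C.round(1),C.mean(0),np.linalg.norm(np.roll(C,-1,0)-C,axis=1))
# block edges z70
E_=np.array([onz(f,*p,70) for p in [(275,2),(276,244),(356,245),(368,3)]]);print(E_.round(1),np.linalg.norm(np.roll(E_,-1,0)-E_,axis=1))
d=(E_[0]-E_[1])+(E_[3]-E_[2]);print('block y dir angle -pi/2',np.arctan2(d[1],d[0])-np.pi/2)
s=sense();ca,sa=np.cos(s['tool_rot'][2]),np.sin(s['tool_rot'][2]);D=(C.mean(0)-s['ee_pos'])[:2]
print('tool shift',D@[ca,sa],D@[sa,-ca])
b=(E_[1]+E_[2])/2; u=d[:2]/np.linalg.norm(d[:2]); print('expected slot centre',b[:2]+u*31)
E
```

```text
[[535.5  93.4 126. ]
 [548.9  87.9 126. ]
 [540.   67.2 126. ]
 [525.6  73.6 126. ]] [537.52421171  80.52399371 126.        ] [14.49119173 22.50230563 15.73916709 22.0955804 ]
[[569.1 219.5  70. ]
 [496.   65.6  70. ]
 [552.7  39.4  70. ]
 [625.1 193.9  70. ]] [170.3838731   62.49764799 170.62611284  61.54519949]
block y dir angle -pi/2 -0.4408096330715876
tool shift 2.8204678349659114 0.6531310875015441
expected slot centre [537.59832528  80.51922832]
```

Gauge top measured at (537.5,80.5), matching the slot position predicted from the block's edges (537.6,80.5). Its sides measure about 15×22 mm against 16×24 given, which is close enough. Descending.

Request:
step_arm --pt "0 0.019 0.004 0.0 0.025" --pt "0 0.019 0.004 0.3 0.025" --pt "0 0.019 0.004 0.6 0.025" --pt "0 0.019 0.004 0.85 0.025" --pt "0 0.019 0.004 1.0 0.025" --pt "0 0.019 0.004 1.0 0.025" --pt "0 0.019 0.004 1.0 0.025"

```text
time: 4.0
ee_pos: [538.4, 80.7, 83.4]
tool_rot: [3.141, -0.004, 1.129]
force: [0.0, -0.6, -0.2]
gripper_width: 0.999
```

```bash
python3 - <<'E'
from h import *
f=snap('wrist','w3');s=sense(); print(s['time'],s['ee_pos'],s['tool_rot'],s['force'])
E
```

```text
4.05 [538.55570461  80.81505075  83.6557315 ] [ 3.14033134 -0.00391286  1.12958797] [-0.12929786  1.02415964  1.21568534]
```

View pics/w3.png

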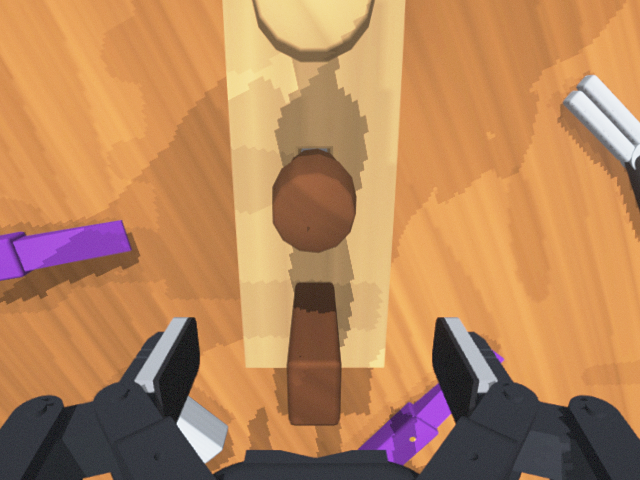

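The handle sits centred (column 314) between the pads (columns 197 and 433). Closing.

Request:
step_arm --pt "0.5 0 0 0.0 0" --pt "1 0 0 0.0 0" --pt "1 0 0 0 0" --pt "1 0 0 0 0" --pt "1 0 0 0 0" --pt "1 0 0 0 0" --pt "1 0 0 0 0" --pt "1 0 0 0 0" --force 70

```text
time: 5.05
ee_pos: [538.7, 80.9, 83.9]
tool_rot: [3.14, -0.004, 1.13]
force: [-0.9, -0.5, 5.4]
gripper_width: 0.178
```

```bash
python3 - <<'E'
from h import *
f=snap('wrist','w4');s=sense(); print(s['time'],s['ee_pos'],s['tool_rot'],s['force'],s['moment'],s['gripper_width'])
E
```

```text
5.1 [538.64611965  80.87943644  83.88311383] [ 3.14012546 -0.00398971  1.1296384 ] [-0.69636824 -0.57685025  5.39601016] [-0.10346621  0.29742584 -0.02694325] 0.17563920112332077
```

View pics/w4.png

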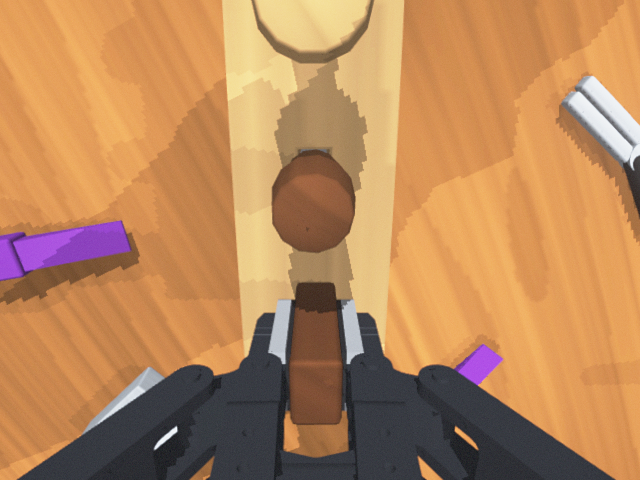

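Gripped; the opening is about 15 mm. Lifting straight up.

Request:
step_arm --pt "1 0 0 -0.1 0" --pt "1 0 0 -0.25 0" --pt "1 0 0 -0.45 0" --pt "1 0 0 -0.65 0" --pt "1 0 0 -0.87 0" --pt "1 0 0 -0.87 0" --pt "1 0 0 -0.87 0"

```text
time: 5.98
ee_pos: [537.9, 80.4, 214.1]
tool_rot: [3.14, -0.004, 1.13]
force: [0.2, 0.6, -1.4]
gripper_width: 0.176
```

```bash
python3 - <<'E'
from h import *
f=snap('wrist','w5');f=snap('side','s5');f=snap('scene','c5');s=sense(); print(s['time'],s['ee_pos'],s['tool_rot'],s['force'],s['moment'],s['gripper_width'])
a=cv2.imread('pics/s5.png')[130:280,230:380];b=cv2.imread('pics/c5.png')[130:280,300:450]
cv2.imwrite('pics/m5.png',cv2.resize(np.hstack([a,b]),None,fx=2.6,fy=2.6,interpolation=cv2.INTER_CUBIC))
E
```

```text
6.125 [537.61685291  80.32249998 213.3415817 ] [-3.14141961e+00 -3.00218697e-03  1.12974816e+00] [-0.29043195 -0.38617565 -0.59755679] [ 0.03301545 -0.04827087  0.0134736 ] 0.17682546608457017
```

View pics/w5.png

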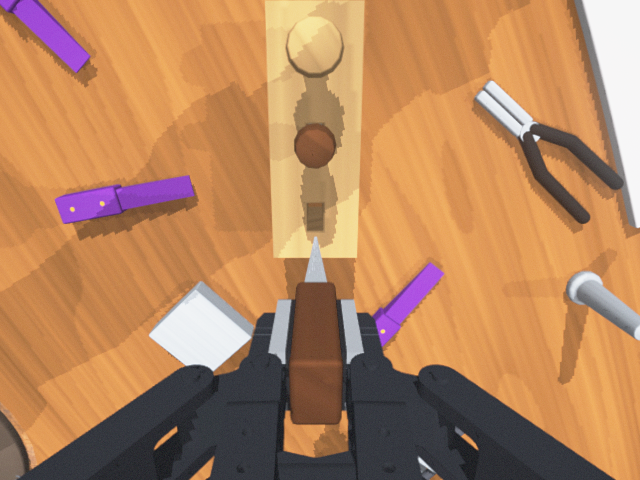

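View pics/m5.png

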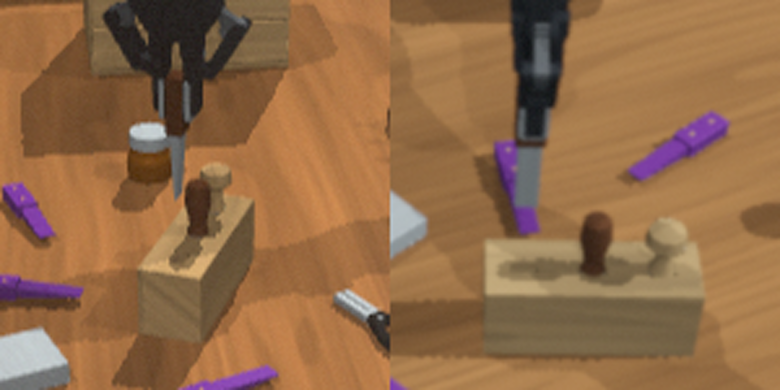

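The gauge is held upright, its tip at wrist pixel (315,238), and its slot is empty. Now carrying it to the clamp.

Request:
step_arm --pt "1 -0.3 0.1 0 -0.15" --pt "1 -0.6 0.2 0 -0.3" --pt "1 -0.85 0.29 0 -0.45" --pt "1 -1 0.34 0 -0.6" --pt "1 -1 0.34 0 -0.6"

```text
time: 6.75
ee_pos: [519.0, -79.2, 211.9]
tool_rot: [-3.141, -0.003, 1.597]
force: [0.2, 0.9, -1.1]
gripper_width: 0.179
```

```bash
cat >> h.py <<'E'
def togo(x,y,yaw,dz=0):
    s=sense();t=s['tool_rot'][2];D=np.array([x,y])-s['ee_pos'][:2];c,n=np.cos(t),np.sin(t)
    print('t',s['time'],'pos',s['ee_pos'].round(2),'rot',s['tool_rot'].round(4),'F',s['force'].round(2),'M',s['moment'].round(3),'w',round(s['gripper_width'],4))
    print('shares x,y,turn',(D@[c,n]/150).round(4),(D@[n,-c]/150).round(4),round(-(yaw-t)/(np.pi/4),4))
E
python3 -c "
from h import *
togo(504.6,-216,1.994)"
```

```text
t 6.75 pos [518.98 -79.22 211.92] rot [-3.1409e+00 -2.8000e-03  1.5971e+00] F [ 0.21  0.85 -1.1 ] M [ 0.016 -0.033 -0.059] w 0.1793
shares x,y,turn -0.909 -0.1198 -0.5054
```

Request:
step_arm --pt "1 -0.3 -0.04 0 -0.13" --pt "1 -0.6 -0.08 0 -0.26" --pt "1 -0.8 -0.1 0 -0.4" --pt "1 -0.909 -0.12 0.07 -0.505" --pt "1 -0.909 -0.12 0.13 -0.505" --pt "1 -0.909 -0.12 0.13 -0.505"

```text
time: 7.5
ee_pos: [504.5, -213.8, 191.1]
tool_rot: [-3.141, -0.005, 1.993]
force: [0.5, -0.3, -0.3]
gripper_width: 0.176
```

```bash
python3 - <<'E'
from h import *
togo(504.6,-216,1.994)
for n in ['wrist','side','scene']: snap(n,n+'6')
a=cv2.imread('pics/side6.png')[250:350,250:350];b=cv2.imread('pics/scene6.png')[215:315,165:265]
cv2.imwrite('pics/m6.png',cv2.resize(np.hstack([a,b]),None,fx=4,fy=4,interpolation=cv2.INTER_CUBIC))
c=cv2.imread('pics/wrist6.png')[180:330,240:390];cv2.imwrite('pics/w6c.png',cv2.resize(c,None,fx=4,fy=4,interpolation=cv2.INTER_CUBIC))
E
```

```text
t 7.5 pos [ 504.47 -213.84  191.09] rot [-3.1414 -0.005   1.9929] F [ 0.54 -0.31 -0.27] M [ 0.011  0.036 -0.073] w 0.1764
shares x,y,turn -0.0135 -0.0051 -0.0014
```

View pics/w6c.png

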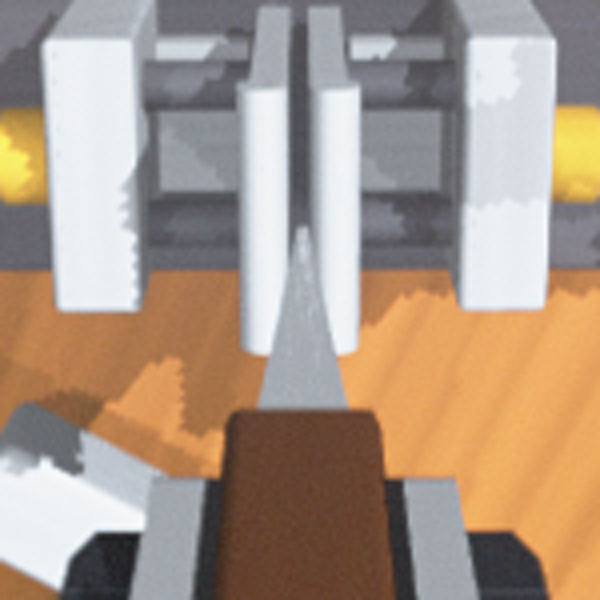

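View pics/m6.png

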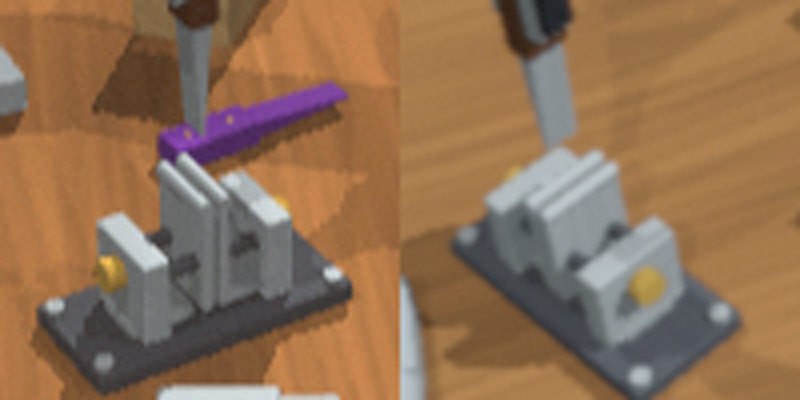

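Tip at wrist column 315.5, gap centre at about 315.3: centred, with the gap lines parallel to the blade. I correct 2 mm along the gap and lower until the tip is just inside the mouth.

Request:
step_arm --pt "1 -0.0135 0 0 0" --pt "1 -0.0135 0 0.08 0" --pt "1 -0.0135 0 0.16 0" --pt "1 -0.0135 0 0.23 0" --pt "1 -0.0135 0 0.27 0" --pt "1 -0.0135 0 0.27 0"

```text
time: 8.4
ee_pos: [505.4, -216.2, 151.2]
tool_rot: [-3.142, -0.004, 1.994]
force: [-0.9, -1.3, -1.6]
gripper_width: 0.18
```

```bash
python3 - <<'E'
from h import *
togo(504.6,-216,1.994)
for n in ['wrist','side','scene']: snap(n,n+'7')
a=cv2.imread('pics/side7.png')[250:350,250:350];b=cv2.imread('pics/scene7.png')[215:315,165:265]
cv2.imwrite('pics/m7.png',cv2.resize(np.hstack([a,b]),None,fx=4,fy=4,interpolation=cv2.INTER_CUBIC))
c=cv2.imread('pics/wrist7.png')[180:330,240:390];cv2.imwrite('pics/w7c.png',cv2.resize(c,None,fx=4,fy=4,interpolation=cv2.INTER_CUBIC))
togo(504.6,-216,1.994)
E
```

```text
t 8.4 pos [ 505.45 -216.17  151.17] rot [-3.1415 -0.0039  1.9944] F [-0.89 -1.26 -1.58] M [-0.141  0.407  0.008] w 0.1801
shares x,y,turn 0.0034 -0.0047 0.0004
t 8.55 pos [ 505.64 -216.37  151.94] rot [ 3.1413e+00 -2.9000e-03  1.9943e+00] F [-1.54 -0.99 -0.85] M [-0.159  0.497  0.031] w 0.1806
shares x,y,turn 0.0051 -0.0053 0.0004
```

View pics/w7c.png

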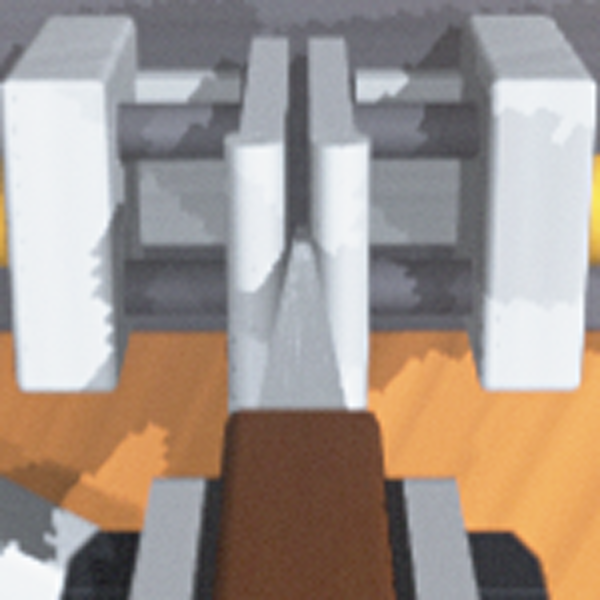

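View pics/m7.png

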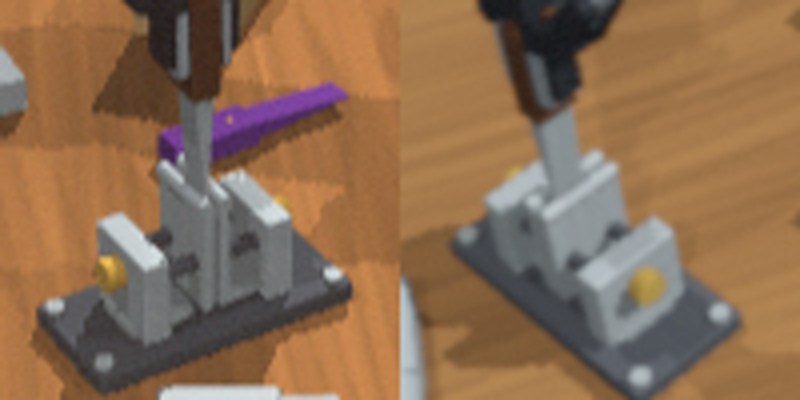

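The tip is in the mouth, but a −1.8 N push along clamp x and the remaining −0.8 mm offset agree that it sits slightly too far +x. I shift −0.75 mm and go 10 mm deeper.

Request:
step_arm --pt "1 0.003 -0.005 0 0" --pt "1 0.003 -0.005 0.025 0" --pt "1 0.003 -0.005 0.05 0" --pt "1 0.003 -0.005 0.07 0" --pt "1 0.003 -0.005 0.07 0" --pt "1 0.003 -0.005 0.07 0"

```text
time: 9.3
ee_pos: [504.7, -216.2, 141.2]
tool_rot: [3.141, -0.003, 1.994]
force: [0.5, 0.5, -2.3]
gripper_width: 0.179
```

```bash
cat >> h.py <<'E'
def look(k):
    for n in ['wrist','scene']: snap(n,n+k)
    b=cv2.imread(f'pics/scene{k}.png')[225:300,175:250]
    c=cv2.imread(f'pics/wrist{k}.png')[180:330,240:390]
    cv2.imwrite(f'pics/m{k}.png',np.hstack([cv2.resize(b,(400,400),interpolation=cv2.INTER_CUBIC),cv2.resize(c,(400,400),interpolation=cv2.INTER_CUBIC)]))
def forces(n=1):
    s=sense();a=.42;F=s['force'];print('Fclampx',round(F[0]*np.cos(a)+F[1]*np.sin(a),2),'Fclampy',round(-F[0]*np.sin(a)+F[1]*np.cos(a),2),'Fz',round(F[2],2))
E
python3 - <<'E'
from h import *
togo(504.6,-216,1.994);forces();look('8');togo(504.6,-216,1.994);forces()
E
```

```text
t 9.3 pos [ 504.69 -216.18  141.25] rot [ 3.1414 -0.0032  1.9943] F [ 0.47  0.5  -2.35] M [-0.004 -0.013  0.059] w 0.1793
shares x,y,turn 0.0013 -0.0001 0.0004
Fclampx 0.63 Fclampy 0.26 Fz -2.35
t 9.4 pos [ 504.7  -216.19  141.31] rot [ 3.1414 -0.0032  1.9942] F [ 0.21  0.55 -2.12] M [-0.043 -0.034  0.004] w 0.181
shares x,y,turn 0.0014 -0.0001 0.0003
Fclampx 0.42 Fclampy 0.42 Fz -2.12
```

View pics/m8.png

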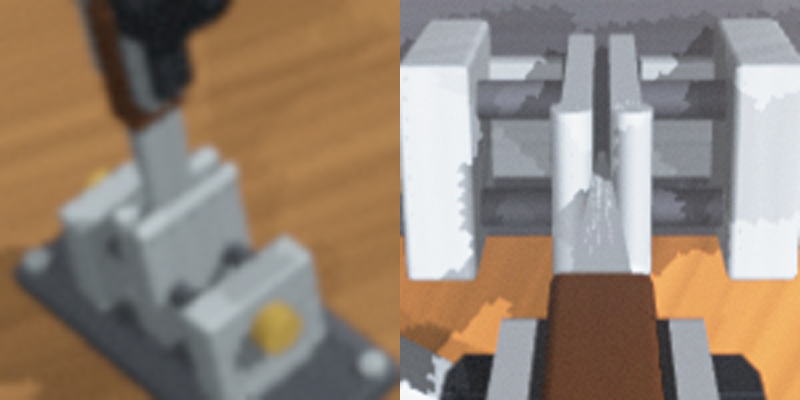

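Request:
step_arm --pt "1 0 0 0.015 0" --pt "1 0 0 0.035 0" --pt "1 0 0 0.05 0" --pt "1 0 0 0.05 0"

```text
time: 9.9
ee_pos: [504.7, -216.2, 133.6]
tool_rot: [3.141, -0.003, 1.994]
force: [0.1, -1.1, -0.7]
gripper_width: 0.18
```

```bash
python3 -c "
from h import *
togo(504.6,-216,1.994);forces()"
```

```text
t 9.9 pos [ 504.74 -216.23  133.65] rot [ 3.1413e+00 -3.1000e-03  1.9943e+00] F [ 0.12 -1.05 -0.7 ] M [-0.244 -0.027 -0.047] w 0.1803
shares x,y,turn 0.0018 -0.0003 0.0004
Fclampx -0.32 Fclampy -1.01 Fz -0.7
```

Request:
step_arm --pt "1 0 0 0.015 0" --pt "1 0 0 0.035 0" --pt "1 0 0 0.05 0" --pt "1 0 0 0.05 0"

```text
time: 10.4
ee_pos: [504.7, -216.2, 125.8]
tool_rot: [3.141, -0.003, 1.994]
force: [0.4, -1.2, -0.3]
gripper_width: 0.176
```

```bash
python3 - <<'E'
from h import *
togo(504.6,-216,1.994);forces();look('9');togo(504.6,-216,1.994);forces()
E
```

```text
t 10.4 pos [ 504.67 -216.19  125.84] rot [ 3.1414 -0.0033  1.9944] F [ 0.4  -1.19 -0.27] M [-0.233 -0.074  0.018] w 0.1764
shares x,y,turn 0.0013 0.0001 0.0005
Fclampx -0.12 Fclampy -1.25 Fz -0.27
t 10.5 pos [ 504.63 -216.25  125.84] rot [ 3.1414 -0.0033  1.9942] F [-0.2  -1.69 -0.72] M [-0.241 -0.103 -0.007] w 0.1784
shares x,y,turn 0.0016 0.0005 0.0003
Fclampx -0.87 Fclampy -1.46 Fz -0.72
```

View pics/m9.png

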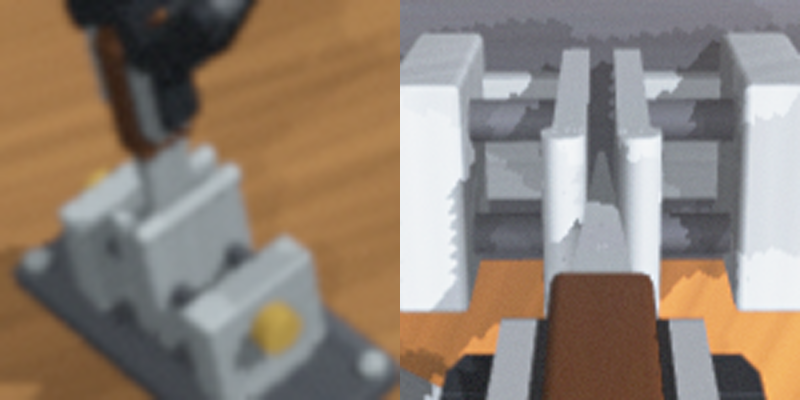

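```bash
python3 - <<'E'
from h import *
a=np.vstack([np.hstack([cv2.resize(cv2.imread(f'pics/wrist{k}.png')[205:265,280:350],None,fx=5.5,fy=5,interpolation=cv2.INTER_CUBIC) for k in p]) for p in ('67','89')])
cv2.imwrite('pics/g.png',a);print(a.shape)
E
```

```text
(600, 770, 3)
```

View pics/g.png

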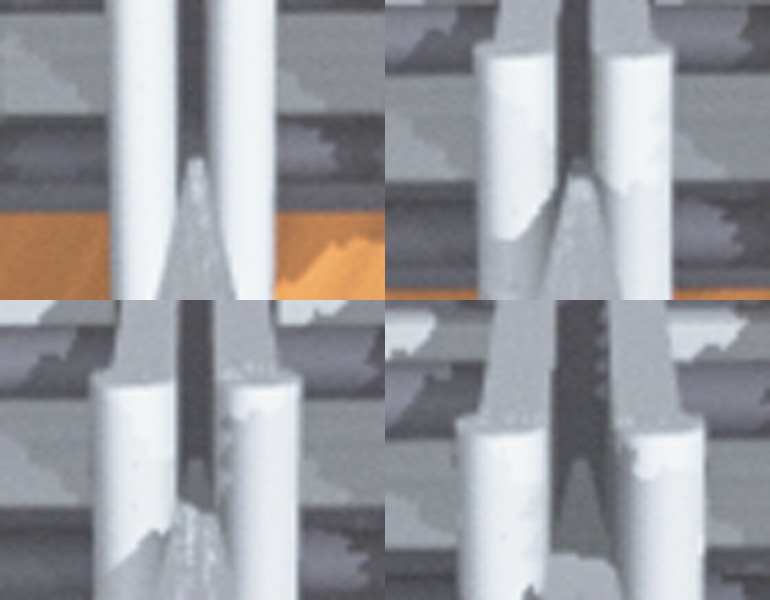

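```bash
python3 - <<'E'
from h import *
ax=np.array([np.cos(.42),np.sin(.42)])
for k,offx,offy,xs,row in [('6',0,0,(110,177,207,276),180),('7',385,0,(480,554,594,672),100),('8',0,300,(92,175,218,300),430),('9',385,300,(458,547,620,705),470)]:
    f=load('wrist'+k)
    v=[(onz(f,(x-offx+.5)/5.5+280-.5,(row-offy+.5)/5+205-.5,80)[:2]-[504.6,-216])@ax for x in xs]
    print(k,np.round(v,2),'outer',round(v[3]-v[0],2),'gap',round(v[2]-v[1],2))
E
```

```text
6 [-9.64 -1.75  1.78  9.9 ] outer 19.54 gap 3.53
7 [-9.46 -2.21  1.71  9.35] outer 18.8 gap 3.92
8 [-10.01  -2.22   1.81   9.5 ] outer 19.51 gap 4.03
9 [-11.01  -3.24   3.13  10.56] outer 21.57 gap 6.37
```

Measured gap between the lips: about 3.7–4.0 mm at rest and 6.4 mm now. The blade thickness at that depth predicts 5.9 mm, so each plate is back about 1.1 mm, and evenly on both sides. About 11 mm more should give 2 mm each.

Request:
step_arm --pt "1 0 0 0.012 0" --pt "1 0 0 0.024 0" --pt "1 0 0 0.036 0" --pt "1 0 0 0.04 0"

```text
time: 11.0
ee_pos: [504.8, -216.2, 119.9]
tool_rot: [3.141, -0.003, 1.994]
force: [0.5, -0.4, 4.4]
gripper_width: 0.178
```

```bash
python3 -c "
from h import *
togo(504.6,-216,1.994);forces()"
```

```text
t 11.0 pos [ 504.75 -216.2   119.89] rot [ 3.1412 -0.0032  1.9944] F [ 0.53 -0.35  4.4 ] M [-0.053  0.058  0.022] w 0.1777
shares x,y,turn 0.0016 -0.0004 0.0005
Fclampx 0.34 Fclampy -0.54 Fz 4.4
```

Request:
step_arm --pt "1 0 0 0.01 0" --pt "1 0 0 0.02 0" --pt "1 0 0 0.03 0" --pt "1 0 0 0.03 0"

```text
time: 11.5
ee_pos: [504.7, -216.2, 115.3]
tool_rot: [3.141, -0.003, 1.994]
force: [-0.0, 0.3, 4.0]
gripper_width: 0.174
```

```bash
python3 - <<'E'
from h import *
togo(504.6,-216,1.994);forces();look('A');togo(504.6,-216,1.994);forces()
b=cv2.imread('pics/wristA.png')[205:285,270:360];cv2.imwrite('pics/gA.png',cv2.resize(b,None,fx=7,fy=7,interpolation=cv2.INTER_CUBIC))
E
```

```text
t 11.5 pos [ 504.74 -216.22  115.3 ] rot [ 3.1413 -0.0032  1.9944] F [-0.02  0.34  3.98] M [-0.209 -0.006  0.03 ] w 0.1737
shares x,y,turn 0.0017 -0.0002 0.0005
Fclampx 0.12 Fclampy 0.32 Fz 3.98
t 11.6 pos [ 504.73 -216.23  115.3 ] rot [ 3.1413 -0.0032  1.9943] F [-0.28 -0.32  2.29] M [-0.198 -0.011  0.043] w 0.1792
shares x,y,turn 0.0018 -0.0001 0.0004
Fclampx -0.39 Fclampy -0.18 Fz 2.29
```

View pics/gA.png

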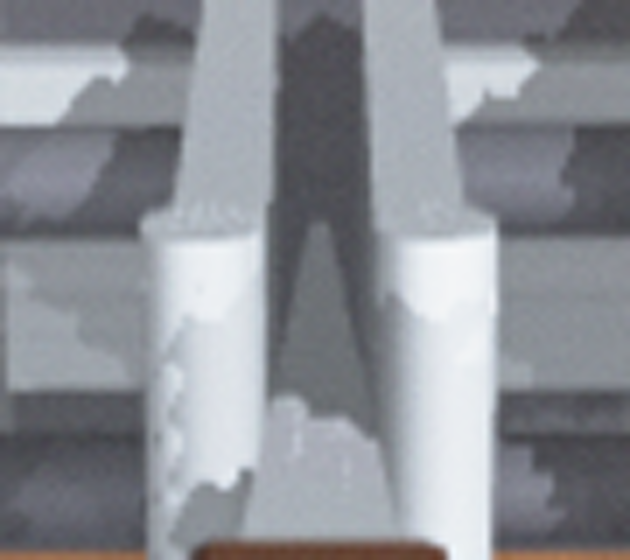

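View pics/mA.png

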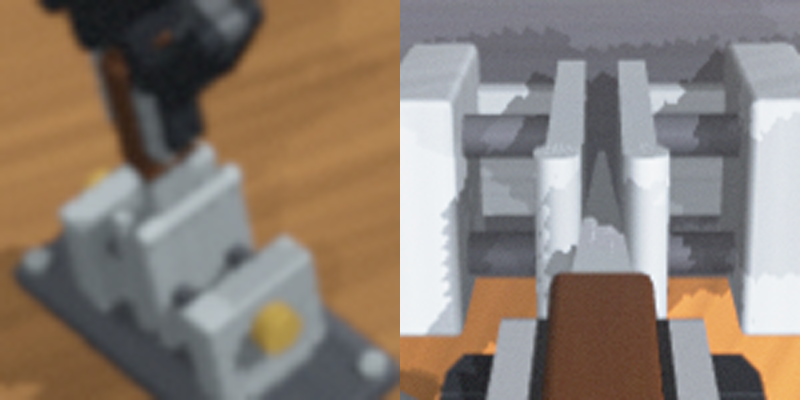

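```bash
python3 - <<'E'
from h import *
ax=np.array([np.cos(.42),np.sin(.42)]);f=load('wristA')
for row in (250,280):
    v=[(onz(f,(x+.5)/7+270-.5,(row+.5)/7+205-.5,80)[:2]-[504.6,-216])@ax for x in (148,265,380,497)]
    print(np.round(v,2),v[3]-v[0],v[2]-v[1])
for k in '789A':
    f=load('wrist'+k); s=f['pixels'][270:300,316].astype(int); print(k,s[:,0].tolist())
E
```

```text
[-11.35  -3.76   3.7   11.29] 22.638778397877825 7.4582899535925264
[-11.38  -3.76   3.72  11.34] 22.71969569811413 7.48494252205871
7 [169, 168, 172, 171, 167, 170, 168, 166, 170, 168, 169, 159, 122, 98, 96, 100, 96, 100, 97, 97, 100, 100, 104, 98, 100, 98, 100, 101, 99, 101]
8 [166, 166, 167, 164, 168, 169, 167, 167, 165, 169, 168, 157, 126, 101, 98, 102, 98, 102, 99, 97, 100, 102, 99, 100, 100, 101, 98, 100, 104, 102]
9 [169, 176, 177, 172, 170, 168, 169, 167, 170, 166, 166, 156, 125, 102, 100, 98, 96, 100, 101, 99, 104, 99, 101, 102, 102, 100, 101, 98, 102, 101]
A [175, 171, 166, 167, 167, 171, 167, 170, 170, 170, 172, 158, 126, 99, 103, 102, 98, 100, 98, 100, 103, 103, 102, 101, 100, 101, 102, 100, 102, 106]
```

Gap now 7.5 mm (blade depth predicts 7.4), edges symmetric at −3.76/+3.71 mm, so about 1.8 mm per plate. The handle edge is at the same row as before, so the grip hasn't slipped. A last 2 mm for the middle of the range, then hold.

Request:
step_arm --pt "1 0 0 0.007 0" --pt "1 0 0 0.014 0" --pt "1 0 0 0.014 0" --pt "1 0 0 0.014 0" --pt "1 0 0 0.014 0" --pt "1 0 0 0.014 0"

```text
time: 12.35
ee_pos: [504.8, -216.3, 113.3]
tool_rot: [3.141, -0.003, 1.994]
force: [-0.1, 0.4, 5.0]
gripper_width: 0.176
```

```bash
python3 - <<'E'
from h import *
togo(504.6,-216,1.994);forces();look('B');snap('side','sideB');togo(504.6,-216,1.994);forces()
b=cv2.imread('pics/wristB.png')[205:285,270:360];c=cv2.imread('pics/sideB.png')[200:360,220:360]
cv2.imwrite('pics/gB.png',np.hstack([cv2.resize(b,None,fx=5,fy=5,interpolation=cv2.INTER_CUBIC),cv2.resize(c,(350,400),interpolation=cv2.INTER_CUBIC)]))
E
```

```text
t 12.35 pos [ 504.78 -216.29  113.26] rot [ 3.1412e+00 -3.1000e-03  1.9942e+00] F [-0.07  0.41  5.03] M [-0.137  0.084 -0.02 ] w 0.1761
shares x,y,turn 0.0022 -0.0003 0.0003
Fclampx 0.1 Fclampy 0.4 Fz 5.03
t 12.5 pos [ 504.78 -216.27  113.24] rot [ 3.1412e+00 -3.1000e-03  1.9942e+00] F [-0.06  0.05  5.43] M [-0.18   0.038 -0.036] w 0.1797
shares x,y,turn 0.0021 -0.0003 0.0003
Fclampx -0.03 Fclampy 0.07 Fz 5.43
```

View pics/gB.png

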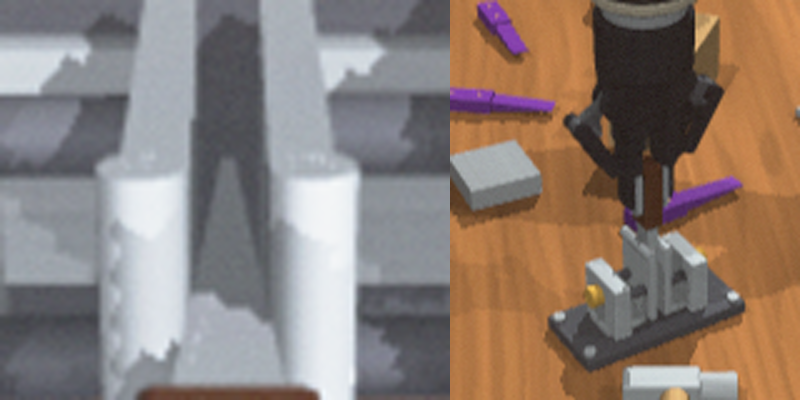

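The blade stands upright and central between the spread lips (inner edges at crop columns 188 and 273). Vertical push is 5.0–5.4 N, lateral force is about 0, and the arm is still. Handing in.

```bash
python3 -c "
from workcell import hand_in
print(hand_in())"
```

```text
the job is handed in; nothing more can be done
None
```

The taper gauge is snug in the clamp, each plate pushed back about 1.9 mm by my measurements, and I handed the job in at 12.5 s. I drew it from the end slot of the tool block, carried it upright to the clamp, slid the blade down the gap and left it held there with a 70 N grip.

**Last checks:**
- **Gap:** it was 3.5–4.0 mm at rest and 7.5 mm at the last measurement. I then went 2 mm deeper without measuring the gap again; the taper predicts about 7.8 mm there. The two lips had moved evenly.
- **Force:** the final upward push was 5.0–5.4 N, inside the 4–12 N range, with almost no sideways force.
- **Grip:** the handle had not slipped when I checked just before those last 2 mm.
- **Other tools:** I touched none of them, and the last side view showed nothing disturbed around the clamp.

**Disagreements:**
- **Centring:** the first wrist view showed the tip centred, but the force at the mouth of the gap and the earlier measurement both put it about 0.8 mm off, so I corrected it.
- **Early force readings:** halfway down, the vertical force read near zero although the plates were already about 1 mm back. The reading was noisy by about 1 N, so I set the depth by the measured gap and the taper, with the force as a final check.

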